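# Reset the cut-out under a touch-latch flap

## Robot

A 7-joint arm with a two-finger parallel gripper is mounted at the origin on the work surface. World frame = base frame: x ahead of the robot, y to its left, z up, the work surface at z = 0. Lengths are in m, angles in rad, forces in N, time in s.
With the tool pointing down it reaches from about 0.4 to 0.875 m from the base axis. Payload 19.3 kg.
Tool frame: the origin (TCP) lies midway between the tips of the shut fingers; the grasp point (between the pads) lies 19 mm behind it; z points along the fingers, y is the line along which they close (so a half turn about z gives the same grasp; the last joint's range is limited). The gripper opens to 85 mm and grips with 20 to 120 N. Pads are 22 mm wide; open, the fingers measure 114 mm over their backs; the gripper's body (76 mm by 85 mm) begins 54 mm behind the grasp point. The pads swing forward as they close: fully open they stand 13 mm farther back than shut.
Start: joints at [1.183, 0.521, -0.036, 1.599, 0.021, 1.021, -0.113], TCP at [0.195, -0.594, 0.231] pointing down, gripper open.
Joint ranges: [-2.91, 2.91], [-0.3, 2.13], [-1.5, 1.42], [0.17, 2.43], [-1.26, 4.41], [0.16, 1.93], [-2.52, 2.52]. Speed limits (rad/s): [1.89, 1.89, 2.39, 2.39, 3.01, 3.01, 3.01].

## Interface

Orientations are given as [roll, pitch, yaw] about the fixed x, y, z axes, in that order (R = Rz(yaw) Ry(pitch) Rx(roll)).
In Python, from workcell import telemetry, grab_frame, calibration, bot, outline_of, landmark_of gives the robot as it stands. The module is installed in compiled form; this text tells all that it offers.
- The arm moves only by the shell command python3 -m inch 'ROWS' [FORCE]. ROWS is JSON, a list of rows, each a list of 7 numbers: the shift along the tool's x, y, z in m, then the turn, a rotation vector about the tool's x, y, z in rad, then the closure, from 0 (fully open) to 1 (shut). A call has 1 to 5 rows; each row shifts and turns the commanded pose from where the row before left it, along the tool's axes as they then stand; what a row does not reach is not made up. A row lasts 1/10 s, in which the tool goes at most 50 mm and 8.59 degrees, less where a joint would pass 70% of its speed; a pose out of reach is approached as far as the arm can. A call is refused whole if a number of a shift passes 0.05 or a number of a turn 0.15, either way. A call with a gripper value outside its range is refused whole. The fingers move at their own pace and stop on an object; FORCE is the grip in N (left out, the last holds). Time passes only in rows, so rows that do not move let the fingers close. It gives the time, the measured TCP pose, the force, the opening and the grip force at its end, in the units of the state.
- telemetry.observe(): the state, without advancing time (a new reading comes with each control period).
- grab_frame(name): name is "side" or "top"; returns the picture (480x640x3 uint8, red, green, blue); there is no depth.
- calibration(name): a dict with "fovy" (degrees; the focal length in pixels is half the picture's height over the tangent of half this angle, whatever the lens; pixels are square), "cx", "cy" (the principal point, pixels), "pose" (4x4, takes a point from camera to world coordinates). Camera axes: x right, y down, z forward; pixel columns grow to the right and rows downward; lengths in m; the calibration is good to about 2 mm. A picture is of the moment at which its call begins. calibration takes no time and is no camera call.
- bot.job_done(): hands the job in; it is judged then, once.
Trained networks look in the newest picture that a camera, given by its name, has taken for a name from the list of things; names that differ only in an ending like _2 or _b are one class to them, and where a whole thing is asked for, a point or a joint stands for the part that bears it (a point fixed in the world has none). Each returns a list of dicts, best first, with "score" (0 to 1); they miss things now and then, are a little off and sometimes report something else, mostly with a low value. They report only what shows in the picture. A call takes as long as a camera call. They do not tell look-alikes from the thing itself.
- outline_of(label, camera): "region" (480x640 bool, what is visible of it) and "rect" ([left, top, right, bottom] in pixels, round what is visible of it).
- landmark_of(label, camera): "xy" ([column, row] in pixels: a listed point, or the origin of a listed thing).
The state is a dict: "clock": time; "qpos": joint angles; "qd": joint speeds; "joint_efforts": joint torques, N m; "position": TCP position; "tool_rot": TCP orientation; "force": force on the tool from outside, world axes, zero at the start; "moment": the same for the moment, N m; "grip_width": finger opening in m; "finger_force": force on a finger pad.
Only numpy, scipy, OpenCV 4.12 (cv2) and the standard library are available. Lean on these libraries where they do the work, as an engineer would, in place of code of your own. Each camera call takes 0.05 s, during which the arm holds its last target. There are 200 camera calls.

## Task

On the repair bench, reset the cut-out in the larger of the two control boxes: with a fingertip, press down on the free edge of its flap (the edge nearer the robot) so that the push-to-open catch lets go and the flap springs ajar, then push the flap over past upright so that it stays open by itself, then press the button inside all the way down and let it come back up. Grasp or lift nothing, do not shove the boxes along, keep the smaller box's flap shut, leave the loose parts and tools where they are, and finish clear of everything.

Things in the scene. Friction and masses are not known exactly. Their poses are not given: they have to be found in the camera images.
- large_box: The larger of two white sheet-metal control boxes, loose on the bench, about 3 kg: 200 (x) x 190 (y) x 100 mm high. Origin: centre of its underside; its x axis points from the flap's free edge to its hinge. Its top has a grey flap, flush with the surrounding white rim, over a compartment 122 x 134 mm and 60 mm deep.
- large_flap (a joint): Angle of the larger flap: 0 shut and latched, about 0.6 sprung ajar, 1.57 upright, 2.0 at its stop, leaning back over the hinge. Pressing its free edge in 5 mm (about 3 N; stop at 8 mm) and letting go releases it; a spring lifts it ajar. It cannot be pried open. Once released it does not latch again. Past ajar, hinge friction holds it wherever it is left.
- large_flap_press (a point): Good place to press: on the top face of the larger box's flap, mid-width, 20 mm in from the free edge, on the side of the four thin ridges. The flap is a 4 mm plastic plate, 116 mm from hinge to free edge, 130 mm wide; the point and its axes move with the flap (at 0: x towards the hinge, z up).
- large_flap_hinge (a point): Middle of the hinge line of the larger box's flap, at the level of the box's top; fixed to the box with the box's axes. The hinge runs along its y; the shut flap extends 118 mm from here along -x and opens upward and over towards +x.
- reset_top (a point): Centre of the top of the reset button: a white push button 18 mm across, standing 10 mm out of a round black 32 mm housing on the compartment's floor, off to one side under the larger flap. Its top lies 38 mm below the box's top. The thin steel pin that lifts the flap stands at the compartment's other (+y) side.
- reset (a joint): Travel of the reset button: 0 up, 0.006 m fully down (about 5 N). It springs back when let go.
- small_box: The smaller control box, same make, loose, about 2 kg: 150 x 130 x 90 mm high. Origin: centre of its underside.
- small_flap (a joint): Angle of the smaller box's flap (80 x 78 mm): 0 shut and latched; it must stay shut. It has the same push-to-open catch.
- relay: Small black relay, 26 x 18 x 22 mm high, standing loose on the white side rim of the larger box, on its +y side, about 7 mm beside the flap. Origin under its centre.
- capacitor: Aluminium can, 42 mm across, 85 mm tall, standing loose behind the larger box. Origin under its centre.
- tape: Black tape roll, 90 mm across, 19 mm high, lying loose behind the larger box. Origin under its centre.
- screwdriver: Screwdriver lying loose in front of the larger box. Origin near its middle.
- wrench: Steel wrench lying loose in front of the smaller box. Origin near its middle.
- screw_jar: Glass jar with steel lid, 60 mm across, 70 mm tall, standing loose behind the smaller box. Origin under its centre.
- elbow: Black rubber-collared pipe elbow, about 80 mm high, standing loose on the bench, farther off than the boxes and between them. Origin under its upright leg.
Not all that is in view belongs to the job. What is shaped like the small_box but purple or red is not meant.

How it is judged:
By the outcome, as a careful person would: the job done as asked, in the order asked, and still so for the second after the job is handed in, with the robot touching nothing.
It also fails if it takes over 58 s, if anything falls off the work surface, if the arm or the gripper's body presses on something with over 40 N, if the wrist force passes 120 N, or if a joint passes its speed limit or range.

## Working session

There is one attempt and no reset: what is moved stays moved. The work goes in short steps, Python scripts to look and compute and a shell command to move; the robot and the scene stay as the last step left them, time stands still between calls to the robot, and variables do not carry over. Pictures are saved under pics/ and viewed, at most 10 in all, crops included, and the job is handed in when it is done.

```bash
mkdir -p pics; cat > h.py <<'E'
import numpy as np, cv2
from workcell import telemetry, grab_frame, calibration, bot, outline_of, landmark_of
def K(n):
    c=calibration(n); f=240/np.tan(np.radians(c["fovy"])/2); return c,f
def ray(n,uv):
    c,f=K(n); P=np.array(c["pose"]); d=P[:3,:3]@np.array([(uv[0]-c["cx"])/f,(uv[1]-c["cy"])/f,1]); return P[:3,3],d
def atz(n,uv,z):
    o,d=ray(n,uv); return o+d*(z-o[2])/d[2]
def proj(n,p):
    c,f=K(n); P=np.array(c["pose"]); q=P[:3,:3].T@(np.array(p)-P[:3,3]); return [c["cx"]+f*q[0]/q[2],c["cy"]+f*q[1]/q[2]]
def save(n,fn):
    im=grab_frame(n); cv2.imwrite("pics/"+fn,im[:,:,::-1]); return im
E
python3 - <<'E'
from h import *
np.set_printoptions(precision=4,suppress=True)
for n in("side","top"):
    save(n,n+"0.png"); c=calibration(n); print(n,c)
    for l in ["large_box","large_flap_press","large_flap_hinge","small_box","relay"]:
        print(l,[(np.round(r["xy"],1),round(r["score"],2)) for r in landmark_of(l,n)][:4])
print(telemetry.observe())
E
```

```text
side {'fovy': 55.74164221328101, 'cx': 326.3677521467446, 'cy': 237.38465896598063, 'pose': array([[-0.995 , -0.0625,  0.0782,  0.4396],
       [-0.0994,  0.7105, -0.6966,  0.5335],
       [-0.012 , -0.7009, -0.7131,  0.6666],
       [ 0.    ,  0.    ,  0.    ,  1.    ]])}
large_box [(array([320.5, 373.2]), 0.79)]
large_flap_press [(array([343.7, 338.2]), 0.86)]
large_flap_hinge [(array([275.7, 350.4]), 0.72)]
small_box [(array([338.7, 231.3]), 0.95), (array([447.6, 186. ]), 0.93), (array([347.6, 156.4]), 0.91)]
relay [(array([319.9, 399.5]), 0.78), (array([227. , 281.3]), 0.64)]
top {'fovy': 54.03171973516851, 'cx': 314.1678065584702, 'cy': 247.2484926947936, 'pose': array([[-0.0009, -0.9933,  0.1157,  0.3809],
       [-0.9998, -0.0012, -0.0183, -0.0367],
       [ 0.0183, -0.1157, -0.9931,  1.151 ],
       [ 0.    ,  0.    ,  0.    ,  1.    ]])}
large_box [(array([212.6, 258.3]), 0.91)]
large_flap_press [(array([208.5, 270.2]), 0.56), (array([192.7, 234. ]), 0.51), (array([351.9, 210.6]), 0.31)]
large_flap_hinge [(array([193. , 232.3]), 0.79), (array([212.6, 257. ]), 0.19)]
small_box [(array([409.7, 354.2]), 0.91), (array([449. , 261.3]), 0.82), (array([350.9, 256.4]), 0.7)]
relay [(array([169. , 257.6]), 0.66), (array([173. , 208.3]), 0.26)]
{'clock': 0.6, 'qpos': array([ 1.1828,  0.5214, -0.0363,  1.5995,  0.0212,  1.0211, -0.1128]), 'qd': array([ 0.0025,  0.0002,  0.0017, -0.0009,  0.0002,  0.0007,  0.0006]), 'joint_efforts': array([ -0.0013, -92.6515,   1.978 , -37.016 ,   0.0181,   0.0022,
         0.0001]), 'position': array([ 0.1952, -0.5937,  0.2313]), 'tool_rot': array([-3.1416,  0.    ,  0.3177]), 'force': array([-0.1265,  0.1218,  0.3915]), 'moment': array([0.0055, 0.0135, 0.042 ]), 'finger_force': 0.0, 'grip_width': 0.08551520751273241}
```

View pics/top0.png

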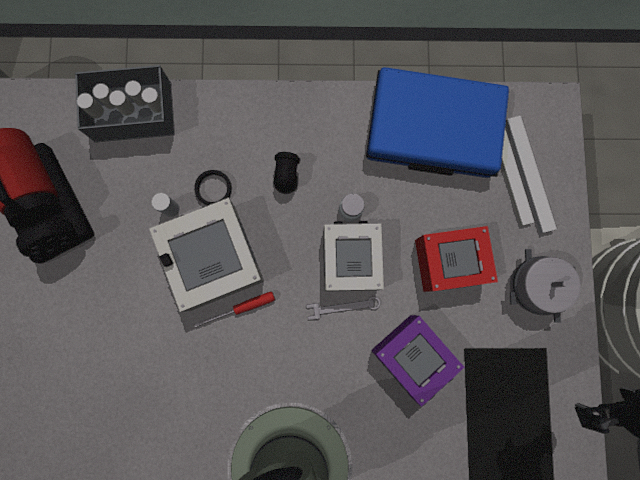

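View pics/side0.png

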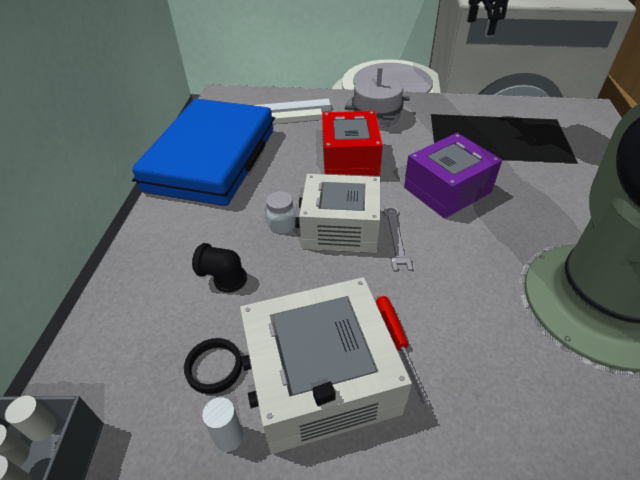

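```bash
python3 - <<'E'
from h import *
im=cv2.imread("pics/top0.png")[170:340,120:320]; cv2.imwrite("pics/crop0.png",cv2.resize(im,None,fx=3.5,fy=3.5,interpolation=cv2.INTER_CUBIC))
np.set_printoptions(precision=4,suppress=True)
for n,a in(("side",(343.7,338.2)),("top",(208.5,270.2))): print(n,"press",atz(n,a,.1))
for n,a in(("side",(275.7,350.4)),("top",(193,232.3))): print(n,"hinge",atz(n,a,.1))
for n,a in(("side",(319.9,399.5)),("top",(169,257.6))): print(n,"relay",atz(n,a,.1))
for n,a in(("side",(320.5,373.2)),("top",(212.6,258.3))): print(n,"box",atz(n,a,.0))
E
```

```text
side press [0.4568 0.1799 0.1   ]
top press [0.4516 0.1793 0.1   ]
side hinge [0.5507 0.2084 0.1   ]
top hinge [0.5368 0.2161 0.1   ]
side relay [0.4808 0.2739 0.1   ]
top relay [0.4797 0.2677 0.1   ]
side box [0.4919 0.1848 0.    ]
top box [0.4875 0.1906 0.    ]
```

The top picture shows these candidates: the large white box at (205,255), the small white box at (353,257), a red look-alike at (457,258) and a purple one at (417,360). The description fits the large white box, with ridges at (211,270) and the relay at (166,260). In the side view its flap is at (325,345). I'll check the close crop.

View pics/crop0.png

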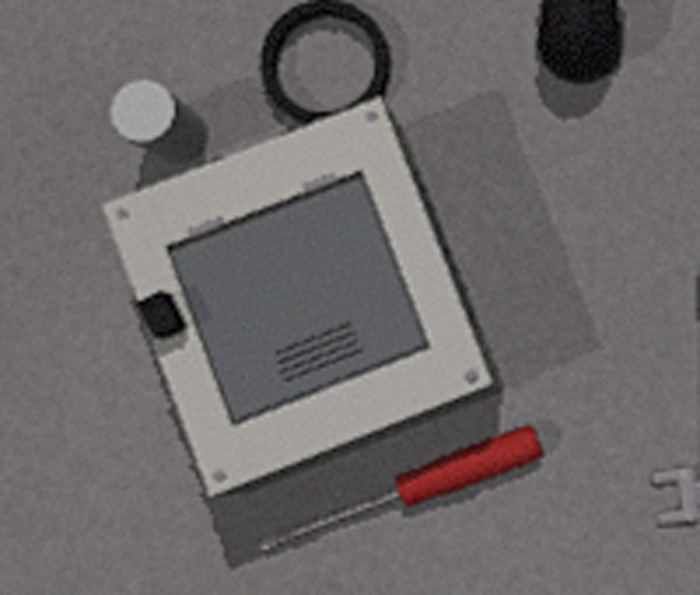

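The crop confirms the larger white box. Its top corners are at crop (104,205), (381,97), (497,382) and (210,495). The flap corners are at (168,246), (362,174), (427,347) and (233,422), with the hinges on the upper edge and the ridges near the free edge.

```bash
python3 - <<'E'
from h import *
np.set_printoptions(precision=4,suppress=True)
# order: hinge +y, hinge -y, free -y, free +y
for c in ([(104,205),(381,97),(497,382),(210,495)],[(168,246),(362,174),(427,347),(233,422)]):
    w=np.array([atz("top",(120+u/3.5-.4,170+v/3.5-.4),.1)[:2] for u,v in c]); print(w)
    print("size",np.linalg.norm(w-np.roll(w,-1,0),axis=1),"ctr",w.mean(0))
    dx=(w[0]+w[1]-w[2]-w[3]); dy=(w[0]+w[3]-w[1]-w[2]); print("yaw",np.arctan2(dx[1],dx[0]),np.arctan2(-dy[0],dy[1]), "hinge",(w[0]+w[1])/2,"free",(w[2]+w[3])/2)
E
```

```text
[[0.546  0.314 ]
 [0.6172 0.1383]
 [0.4326 0.0611]
 [0.3616 0.2404]]
size [0.1895 0.2001 0.1929 0.1985] ctr [0.4893 0.1885]
yaw 0.38795958976321754 0.3808919834283046 hinge [0.5816 0.2262] free [0.3971 0.1508]
[[0.5195 0.2722]
 [0.5665 0.1495]
 [0.4549 0.1059]
 [0.4073 0.2274]]
size [0.1314 0.1199 0.1305 0.1208] ctr [0.4871 0.1888]
yaw 0.37634865943874296 0.36922236977044226 hinge [0.543  0.2109] free [0.4311 0.1666]
```

```bash
python3 -m inch '[[0.043,-0.022,0,0,0,-0.06,1],[0.043,-0.022,0,0,0,0,1],[0.043,-0.022,0,0,0,0,1],[0.043,-0.022,0,0,0,0,1],[0.043,-0.022,0,0,0,0,1]]'; python3 -m inch '[[0.043,-0.022,0,0,0,0,1],[0.043,-0.022,0,0,0,0,1],[0.043,-0.022,0,0,0,0,1],[0.018,-0.046,0,0,0,0,1],[0.018,-0.046,0,0,0,0,1]]'
```

```text
clock: 1.1
position: [0.3577, -0.4126, 0.2315]
tool_rot: [3.141, -0.0, 0.378]
force: [1.1, -1.0, 0.5]
grip_width: 0.0122
finger_force: 0.0
clock: 1.6
position: [0.452, -0.2044, 0.2311]
tool_rot: [-3.141, -0.0, 0.378]
force: [1.0, 0.3, -0.3]
grip_width: 0.0001
finger_force: 0.0
```

```bash
python3 -m inch '[[0.018,-0.046,0,0,0,0,1],[0.018,-0.046,0,0,0,0,1],[0.018,-0.046,0,0,0,0,1],[0.018,-0.046,0,0,0,0,1],[0.018,-0.046,0,0,0,0,1]]'; python3 -m inch '[[0.018,-0.046,0.01,0,0,0,1],[0.018,-0.046,0.01,0,0,0,1],[0,0,0.03,0,0,0,1],[0,0,0.03,0,0,0,1],[0,0,0,0,0,0,1]]'
```

```text
clock: 2.1
position: [0.4503, 0.0425, 0.2316]
tool_rot: [3.141, -0.001, 0.378]
force: [0.1, 0.2, 0.3]
grip_width: 0.0006
finger_force: 0.0
clock: 2.6
position: [0.4484, 0.1383, 0.1489]
tool_rot: [-3.141, 0.005, 0.379]
force: [0.1, -0.3, 0.7]
grip_width: -0.0
finger_force: 0.0
```

```bash
python3 -m inch '[[0.016,-0.032,0,0,0,0,1],[0,0,0.02,0,0,0,1],[0,0,0.018,0,0,0,1],[0,0,0,0,0,0,1]]'; python3 - <<'E'
from h import *
save("side","side1.png");s=telemetry.observe();print(s["position"],s["force"])
for n in("side","top"):
    if n=="top": grab_frame(n)
    for r in landmark_of("large_flap_press",n)[:2]: print(n,r["score"],r["xy"],atz(n,r["xy"],.1))
im=cv2.imread("pics/side1.png")[230:470,180:460];cv2.imwrite("pics/side1c.png",cv2.resize(im,None,fx=2.4,fy=2.4))
E
```

```text
clock: 3.0
position: [0.4529, 0.1739, 0.1132]
tool_rot: [3.141, 0.002, 0.378]
force: [-0.0, -0.1, 0.7]
grip_width: 0.0
finger_force: 0.0
[0.45326614 0.17400574 0.11415688] [ 0.68100768 -0.17427248  0.34074718]
side 0.86 [344.5, 333.8] [0.4561622  0.17243715 0.1       ]
top 0.94 [209.4, 272.2] [0.44715654 0.17719628 0.1       ]
top 0.62 [285.0, 180.6] [0.65646668 0.01041836 0.1       ]
```

View pics/side1c.png

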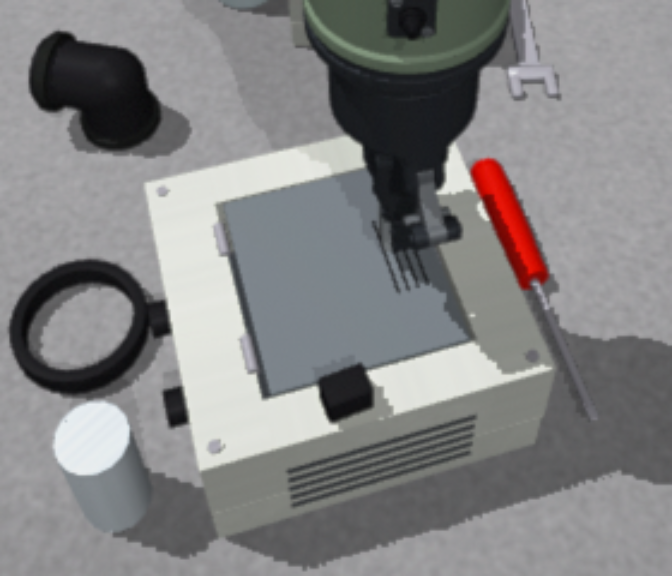

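The fingertips hover over the ridges, at crop (420,240) against ridges at (400,255), inside the flap's outline and clear of the rim. I'll press now.

```bash
python3 -m inch '[[0,0,0.01,0,0,0,1],[0,0,0.006,0,0,0,1],[0,0,0.003,0,0,0,1],[0,0,0,0,0,0,1]]'; python3 -m inch '[[0,0,0.002,0,0,0,1],[0,0,0,0,0,0,1]]'
```

```text
clock: 3.6
position: [0.4532, 0.1742, 0.0941]
tool_rot: [-3.142, 0.0, 0.378]
force: [0.9, -0.1, 1.3]
grip_width: -0.0002
finger_force: 0.5
clock: 3.8
position: [0.4533, 0.1743, 0.093]
tool_rot: [3.141, -0.0, 0.378]
force: [-3.4, -1.8, 19.6]
grip_width: -0.0003
finger_force: 10.2
```

```bash
python3 -m inch '[[0,0,-0.01,0,0,0,1],[0,0,-0.04,0,0,0,1],[0,0,-0.045,0,0,0,1],[-0.02,0,-0.01,0,0,0,1],[0,0,0,0,0,0,1]]';python3 - <<'E'
from h import *
save("side","side2.png")
im=cv2.imread("pics/side2.png")[190:470,160:480];cv2.imwrite("pics/side2c.png",cv2.resize(im,None,fx=2,fy=2))
E
```

```text
clock: 4.3
position: [0.4337, 0.1663, 0.1993]
tool_rot: [3.141, -0.002, 0.378]
force: [-0.4, -0.8, -0.5]
grip_width: 0.0003
finger_force: 0.0
```

View pics/side2c.png

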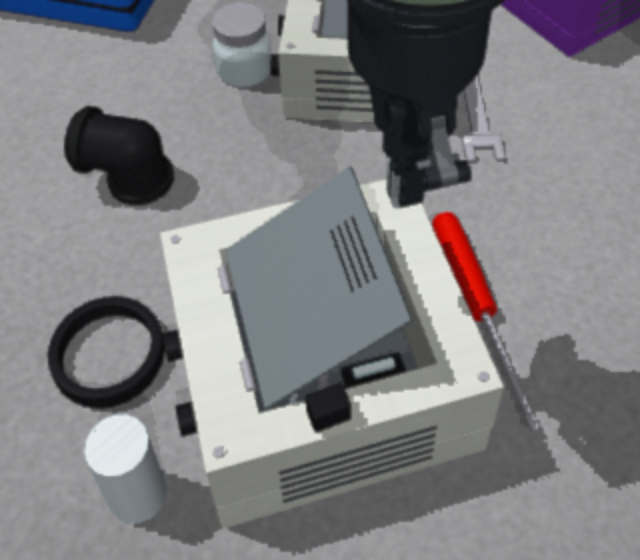

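The flap has sprung ajar, with its free edge from (350,170) to (410,325). The fingers at (405,195) are just outside the free edge.

```bash
python3 -m inch '[[-0.012,0,0,0,0,0,1],[0,0,0.03,0,0,0,1],[0,0,0.03,0,0,0,1],[0.012,0,0,0,0,0,1],[0.012,0,0,0,0,0,1]]'; python3 -m inch '[[0.011,0,-0.012,0,0,0,1],[0.011,0,-0.011,0,0,0,1],[0.015,0,-0.01,0,0,0,1],[0.015,0,-0.008,0,0,0,1],[0,0,0,0,0,0,1]]'
```

```text
clock: 4.85
position: [0.4439, 0.1704, 0.1369]
tool_rot: [3.141, 0.007, 0.378]
force: [-18.5, -6.4, 10.2]
grip_width: -0.0002
finger_force: 9.7
clock: 5.35
position: [0.4964, 0.1917, 0.1805]
tool_rot: [-3.141, -0.003, 0.378]
force: [0.0, -0.4, 0.3]
grip_width: 0.0003
finger_force: 0.0
```

```bash
python3 - <<'E'
from h import *
save("side","side3.png")
im=cv2.imread("pics/side3.png")[190:470,160:480];cv2.imwrite("pics/side3c.png",cv2.resize(im,None,fx=2,fy=2))
E
```

```text
(no output)
```

View pics/side3c.png

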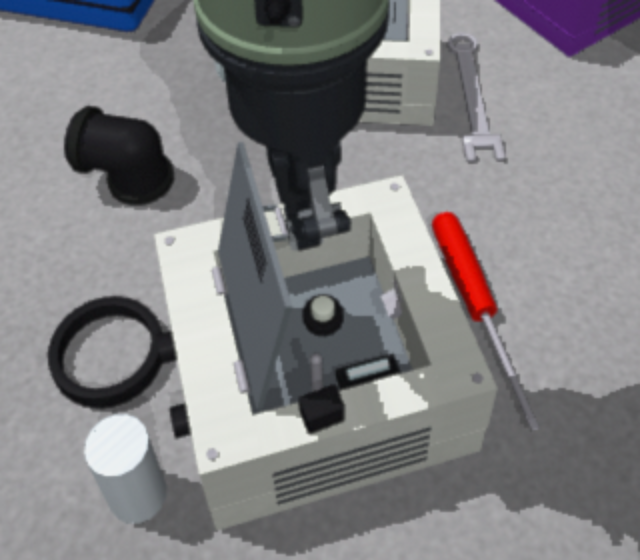

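The box has shifted by only a few mm: its corner went from (175,238) to (168,240). The flap is near upright, from (240,150) to (285,290), and the button shows at (322,308). I'll go on gently.

```bash
python3 -m inch '[[0.008,0,-0.002,0,0,0,1],[0.008,0,-0.002,0,0,0,1],[0.008,0,-0.002,0,0,0,1],[0.008,0,-0.002,0,0,0,1],[0.008,0,0,0,0,0,1]]'; python3 -m inch '[[0.008,0,0,0,0,0,1],[0.008,0,0.003,0,0,0,1],[0.008,0,0.003,0,0,0,1],[0.005,0,0.002,0,0,0,1],[0,0,0,0,0,0,1]]'
```

```text
clock: 5.9
position: [0.532, 0.2055, 0.1867]
tool_rot: [-3.142, -0.0, 0.378]
force: [-0.2, -1.3, 0.1]
grip_width: 0.0001
finger_force: 0.3
clock: 6.4
position: [0.5585, 0.2161, 0.1778]
tool_rot: [-3.141, 0.001, 0.378]
force: [0.6, -0.0, -0.3]
grip_width: 0.0001
finger_force: 0.0
```

```bash
python3 -m inch '[[-0.04,0,-0.01,0,0,0,1],[-0.05,0,-0.01,0,0,0,1],[-0.05,0,0,0,0,0,1],[-0.02,0.04,0,0,0,0,1],[0,0.03,0,0,0,0,1]]'; python3 - <<'E'
from h import *
a=save("top","top4.png");b=save("side","side4.png")
for n in("side","top"):
    for l,z in(("reset_top",.062),("large_flap_hinge",.1),("relay",.1),("large_box",0)):
        print(n,l,[(round(r["score"],2),np.round(r["xy"],1),np.round(atz(n,r["xy"],z),4)) for r in landmark_of(l,n)[:2]])
A=cv2.resize(a[170:340,120:300],None,fx=3,fy=3,interpolation=cv2.INTER_CUBIC);B=cv2.resize(b[270:470,160:400],None,fx=1,fy=1)
B=cv2.resize(b[250:455,220:400],None,fx=1.4*1,fy=1.4)
out=np.zeros((510,800,3),np.uint8);out[:510,:540]=A;out[:B.shape[0],540:540+B.shape[1]]=B[:, :260]
cv2.imwrite("pics/c4.png",out[:,:,::-1])
E
```

```text
clock: 6.9
position: [0.4341, 0.0901, 0.1988]
tool_rot: [3.14, 0.0, 0.379]
force: [0.9, 0.3, -0.1]
grip_width: 0.0002
finger_force: 0.0
side reset_top [(0.4, array([321.6, 342.9]), array([0.4908, 0.1674, 0.062 ]))]
side large_flap_hinge [(0.66, array([276.7, 352.1]), array([0.5488, 0.2109, 0.1   ]))]
side relay [(0.88, array([319.9, 397.6]), array([0.4811, 0.2713, 0.1   ])), (0.42, array([209.2, 369.1]), array([0.6362, 0.2452, 0.1   ]))]
side large_box [(0.67, array([317.6, 371.7]), array([0.4968, 0.1826, 0.    ]))]
top reset_top []
top large_flap_hinge [(0.78, array([193.1, 232.5]), array([0.5364, 0.2159, 0.1   ])), (0.34, array([179.2, 205.6]), array([0.5977, 0.2489, 0.1   ]))]
top relay [(0.31, array([212.6, 190.5]), array([0.6328, 0.1745, 0.1   ]))]
top large_box []
```

View pics/c4.png

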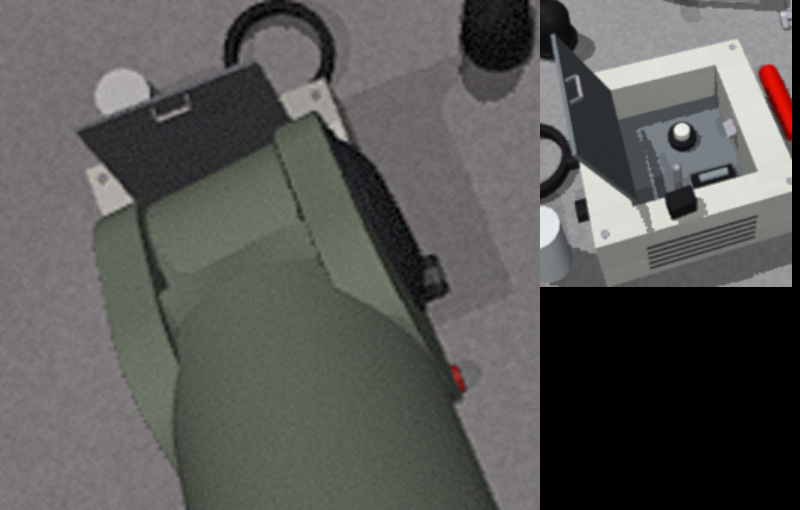

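The flap leans well back over the hinge (top crop, edge at (80,130)–(258,65)). The button's white top is at (682,131) in the side crop, which is side px (321.5,343) and world (0.491,0.167) at z=0.062. That puts it 69 mm in front of the hinge and 21 mm to the −y side, which fits the description.

```bash
python3 -m inch '[[0.041,-0.0255,0,0,0,0,1],[0.041,-0.0255,0,0,0,0,1],[0,0,0.03,0,0,0,1],[0,0,0.03,0,0,0,1],[0,0,0,0,0,0,1]]'; python3 - <<'E'
from h import *
save("side","side5.png")
im=cv2.imread("pics/side5.png")[230:430,220:420];cv2.imwrite("pics/side5c.png",cv2.resize(im,None,fx=2.5,fy=2.5))
E
```

```text
clock: 7.9
position: [0.4917, 0.1697, 0.1352]
tool_rot: [-3.141, 0.006, 0.379]
force: [-0.4, -0.7, 1.0]
grip_width: -0.0002
finger_force: 0.0
```

View pics/side5c.png

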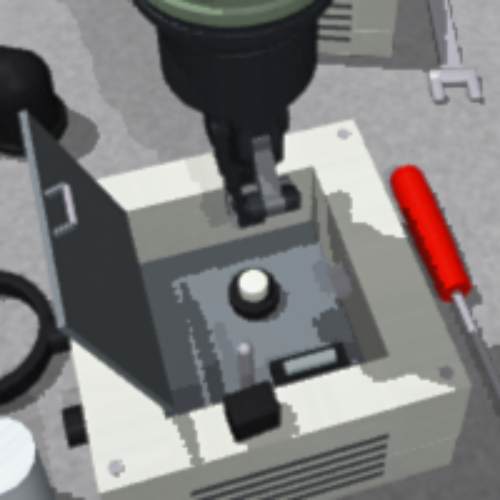

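The fingertips at crop (262,215) are above the button at (254,287), with the compartment clear around them. I'll check the alignment while descending.

```bash
python3 -c "
from h import *
p=telemetry.observe()['position'];print(p,proj('side',p),proj('side',[p[0],p[1],.062]))"; python3 -m inch '[[0,0,0.03,0,0,0,1],[0,0.002,0.03,0,0,0,1],[0,0,0,0,0,0,1]]'
```

```text
[0.49260611 0.16997719 0.13734776] [np.float64(319.05967179561213), np.float64(315.55792664861906)] [np.float64(320.2278388945345), np.float64(344.26779446069827)]
clock: 8.25
position: [0.4935, 0.1674, 0.0772]
tool_rot: [3.141, 0.003, 0.378]
force: [0.3, 0.3, 0.5]
grip_width: -0.0001
finger_force: 0.0
```

```bash
python3 - <<'E'
from h import *
b=save("side","side6.png");p=telemetry.observe()['position'];R=.378
x0,y0=265,280
im=cv2.resize(b[y0:y0+110,x0:x0+120],None,fx=5,fy=5,interpolation=cv2.INTER_CUBIC)[:,:,::-1].copy()
u=np.array([np.cos(R),np.sin(R),0]);v=np.array([-u[1],u[0],0])
q=np.array([proj("side",p+a*.011*u+c*.0145*v) for a,c in((1,1),(1,-1),(-1,-1),(-1,1))])
cv2.polylines(im,[((q-[x0,y0]+.5)*5).astype(np.int32)],True,(0,0,255),1)
cv2.circle(im,tuple(((np.array([321.5,343])-[x0,y0]+.5)*5).astype(int)),4,(0,255,0),1)
cv2.imwrite("pics/side6c.png",im);print(p,proj("side",p))
E
```

```text
[0.49421784 0.16790434 0.07885635] [np.float64(319.0620512474582), np.float64(336.9542969058153)]
```

View pics/side6c.png

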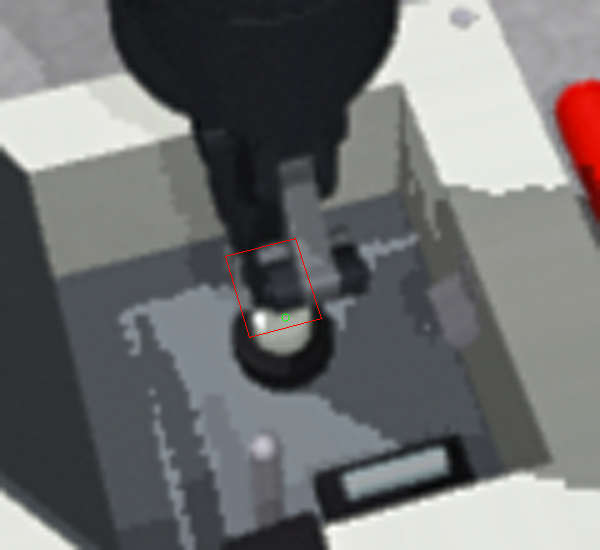

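The tip at (275,283) matches the projected TCP and lines up over the button at (283,325), which projects at z=0.062 to row 344. Pressing.

```bash
python3 -m inch '[[0,0,0.01,0,0,0,1],[0,0,0.006,0,0,0,1],[0,0,0.004,0,0,0,1],[0,0,0,0,0,0,1]]'; python3 -m inch '[[0,0,0.002,0,0,0,1],[0,0,0,0,0,0,1]]'
```

```text
clock: 8.7
position: [0.4948, 0.1681, 0.0585]
tool_rot: [-3.142, -0.001, 0.378]
force: [2.3, 0.2, 3.2]
grip_width: 0.0001
finger_force: 1.7
clock: 8.9
position: [0.4948, 0.1681, 0.0565]
tool_rot: [-3.142, -0.001, 0.378]
force: [1.3, 1.0, 4.6]
grip_width: -0.0
finger_force: 2.3
```

```bash
python3 -m inch '[[0,0,0.0015,0,0,0,1],[0,0,0,0,0,0,1]]'; python3 -m inch '[[0,0,0.001,0,0,0,1],[0,0,0,0,0,0,1]]'
```

```text
clock: 9.1
position: [0.4949, 0.1682, 0.0557]
tool_rot: [3.141, -0.001, 0.378]
force: [-1.1, -2.1, 21.5]
grip_width: -0.0
finger_force: 10.8
clock: 9.3
position: [0.495, 0.1682, 0.0554]
tool_rot: [3.141, -0.002, 0.378]
force: [-7.0, -3.7, 38.4]
grip_width: -0.0002
finger_force: 19.0
```

The button is bottomed: the force jumped past 5 N to a hard stop at about 6 mm of travel. Retracting straight up, then away.

```bash
python3 -m inch '[[0,0,-0.015,0,0,0,1],[0,0,-0.04,0,0,0,1],[0,0,-0.05,0,0,0,1],[0,0,-0.05,0,0,0,1],[0,0,-0.03,0,0,0,1]]'; python3 -m inch '[[-0.02,0.04,0,0,0,0,1],[-0.018,0.046,0,0,0,0,1],[-0.018,0.046,0,0,0,0,1],[-0.018,0.046,0,0,0,0,1],[-0.018,0.046,0,0,0,0,1]]'; python3 -m inch '[[-0.018,0.046,0,0,0,0,1],[-0.018,0.046,0,0,0,0,1],[-0.01,0.03,0,0,0,0,1],[0,0,0,0,0,0,1],[0,0,0,0,0,0,1]]'; python3 - <<'E'
from h import *
a=save("top","top7.png");b=save("side","side7.png")
out=np.zeros((400,800,3),np.uint8);out[:,:400]=cv2.resize(a[140:340,120:320],(400,400));out[:,400:]=cv2.resize(b[200:440,160:400],(400,400))
cv2.imwrite("pics/c7.png",out[:,:,::-1])
E
```

```text
clock: 9.8
position: [0.4945, 0.1682, 0.2423]
tool_rot: [-3.142, -0.003, 0.378]
force: [1.7, 0.5, -0.5]
grip_width: 0.0
finger_force: 0.0
clock: 10.3
position: [0.4907, -0.0761, 0.2389]
tool_rot: [-3.141, 0.0, 0.378]
force: [1.0, 0.9, 0.2]
grip_width: -0.0002
finger_force: 0.0
clock: 10.8
position: [0.4932, -0.2046, 0.2384]
tool_rot: [-3.141, 0.001, 0.377]
force: [-0.1, -0.1, -0.0]
grip_width: 0.0003
finger_force: 0.0
```

View pics/c7.png

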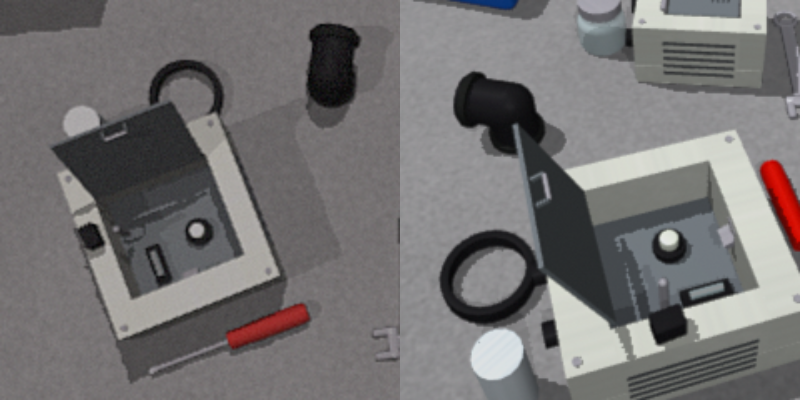

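The flap stays open past upright (edge at (520,130) in the side half). The button is back up at (668,240), the relay still stands at (668,322), and the tape and can are in place. The arm is clear.

```bash
python3 -c "
from workcell import bot; print(bot.job_done())"
```

```text
the job is handed in; nothing more can be done
None
```

The job is handed in: the catch is released, the flap stays open past upright, the reset button went fully down and came back up, and the arm is clear; the larger box slid about 4–5 mm when I pushed the flap over.

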